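Stow the parts pack and lock the pit-box drawer

ROBOT

A 6-joint arm with a two-finger parallel gripper is mounted at the origin on the work surface. World frame = base frame: x ahead of the robot, y to its left, z up, the work surface at z = 0. Lengths are in m, angles in degrees, forces in N, time in s.
With the tool pointing down it reaches from about 0.4 to 0.825 m from the base axis. Payload 7 kg.
Tool frame: the origin (TCP) lies midway between the tips of the shut fingers; the grasp point (between the pads) lies 19 mm behind it; z points along the fingers, y is the direction in which the jaws open and shut (so a half turn about z gives the same grasp; the last joint's range is limited). The gripper opens to 88 mm and grips with 3 to 60 N. Pads are 19 mm wide; open, the fingers measure 130 mm over their backs; the gripper's body (78 mm by 193 mm) begins 47 mm behind the grasp point.
Start: joints at [-50.529, 20.546, 0.682, 0, -70.136, -16.507], TCP at [0.263, -0.621, 0.204] pointing down, gripper open.
Joint ranges: [-176.03, 176.03], [-82.01, 121.73], [-58.28, 71.71], [-173.87, 95.51], [-174.79, -0.11], [-173.66, 173.66]. Speed limits (degrees/s): [136.94, 136.94, 172.46, 180, 180, 180].

INTERFACE

Orientations are given as a 3x3 rotation matrix whose columns are the frame's x, y, z axes.
In Python, from rig import robot gives the robot as it stands. Calls block until the motion is done:
- robot.goto(position, orientation): joint-space move of the TCP to a pose.
- robot.servo_line(position, ori=None, speed=0.15): straight line of the TCP; ori=None keeps the orientation; speed is the mean speed in m/s.
- robot.movej(angles): joint-space move.
- robot.move_gripper(opening): opening from 0.0 (shut) to 1.0 (fully open); the grip force is fixed at half the most; returns when the fingers have stopped.
- robot.dwell(seconds).
- robot.ik(position, orientation): joint angles nearest the present ones, or None.
- robot.grab_frame(name): name is "side" or "top" or "wrist"; returns (picture, depth): 400x640x3 uint8, red, green, blue; 400x640 float32, m along the optical axis (not along the pixel's ray), 0 where there is no reading.
- robot.camera_info(name): a dict with "vfov" (degrees; the focal length in pixels is half the picture's height over the tangent of half this angle, whatever the lens; pixels are square), "cx", "cy" (the principal point, pixels), "k1" (the pictures are not rectified: a ray, as slopes to the right and down, at radius r is drawn at 1 + k1 r^2 times it, then the intrinsics apply), "view" (4x4, takes a point from world to camera coordinates); the wrist camera has in their place "T_tool_cam" (4x4, takes a point from camera to tool coordinates, whose origin is the TCP and whose axes are the flange's). Camera axes: x right, y down, z forward; pixel columns grow to the right and rows downward; lengths in m; the calibration is good to about 2 mm. A picture is of the moment at which its call begins: read the wrist's pose just before it. camera_info takes no time and is no camera call.
A pose or a line that the arm cannot do raises robot.Unreachable and nothing moves.
- robot.job_done(): hands the job in, once; it reports no verdict.
Readings, each from a call of its own:
- robot.read_t(): time.
- robot.read_qpos(): joint angles.
- robot.read_qvel(): joint speeds.
- robot.read_effort(): joint torques, N m.
- robot.read_position(): TCP position.
- robot.read_tcp_rot(): TCP orientation.
- robot.read_force(): force on the tool from outside, world axes, zero at the start.
- robot.read_ft_torque(): the same for the moment, N m.
- robot.read_grip_width(): opening from 0.0 (shut) to 1.0 (fully open).
Only numpy, scipy, OpenCV 4.12 (cv2) and the standard library are available. Lean on these libraries where they do the work, as an engineer would, in place of code of your own. Each camera call takes 0.05 s, during which the arm holds its last target. There are 200 camera calls.

TASK

At the race pit bench, lay the small parts pack flat in the open drawer of the wooden pit box, let go of it and slide the drawer fully shut. Then lock the drawer: pull the lock plunger up by its black knob, slide the steel section one hole along its rail so that its hanging plate covers the edge of the drawer front, and lower the pin fully into that next hole. Finish while still holding the knob in the gripper with the pin home, and leave the other things on the bench where they are.

Things in the scene. Friction and masses are not known exactly. Their poses are not given: they have to be found in the camera images.
- pitbox: The fixed wooden pit box, 230 deep (x) x 325 wide (y, from -125 to +200) x 150 mm high. Origin on the bench at its front edge, below the middle of the drawer; its x axis points into the box (away from the open side), y to its left seen from the robot, z up. The single drawer, open at the start, is at the right in the upper half. The open cubbies below and beside it play no part.
- drawer (a joint): How far the drawer is open, m: 0 shut, 0.10 to 0.125 at the start. It slides out along the box's -x; stays where it is left (friction about 1.5 N).
- drawer_handle (a point): Middle of the drawer's handle, a 10 mm thick steel bar, 80 mm long along the box's y, 16 mm in front of the face of the drawer front, 118 mm above the bench; it moves with the drawer. The drawer front is 220 wide, 12 thick, from 71 to 137 mm above the bench; its back face is level with the box's front edge when shut.
- drawer_floor (a point): Point on the drawer's inner floor, 78 mm above the bench, mid-width, 50 mm behind the inner face of the drawer front; moves with the drawer. The inside is 194 mm wide and 159 mm long, the side walls stand 44 mm above the floor; the part still under the box's top (its clear height there 60 mm) cannot be reached from above.
- pack: The parts pack: a small closed rectangular plastic case, 62 x 42 x 28 mm, about 90 g, lying flat on the bench to the left or right of the drawer. Origin under its middle; long axis x, z up.
- pack_center (a point): Centre of the parts pack, half-way up; its axes are those of the pack.
- knob: The plunger's black round knob, 26 mm across and 30 mm high; origin at its centre, 200 mm above the bench with the pin in. It stands above a 20 mm collar on the steel section; the section's flat top is 172 mm above the bench and the collar's top 183 mm. The knob travels with the section and the plunger.
- plunger (a joint): How far the plunger is pulled up, m: 0 pin home in a hole (11 mm deep), 0.018 the upper stop; the 8 mm round-tipped pin is clear of the hole above 0.011. A spring pushes it down with 3 N at 0 and 7.5 N at the upper stop. Between holes the tip rides on the rail's top.
- section (a joint): Position of the sliding section along the rail, m: 0 in the hole where it starts, growing towards the drawer (along the box's -y); the holes are 0.040 apart, at -0.04, 0, 0.04 and 0.08, and leave the pin about 2 mm play each way. The next hole, the one that locks the drawer, is at 0.04. Friction about 1.5 N; the pin stops it from sliding while it is in a hole.
- next_hole (a point): Mouth of the next hole, on the rail's top 166 mm above the bench; the knob must end straight above it. The rail is an aluminium bar, 26 wide and 16 mm high, along the box's y on the top of the box close to the front edge. A steel plate, 24 mm wide, hangs from the section 18 to 22 mm in front of the box's front edge; it stands left of the drawer front at the start, and once in front of its edge it stops the drawer from opening or, if the drawer is open, bars the section's way.
- tin: Bystander, to be left alone: steel round tin, 56 mm across, 28 mm high.
- longcase: Bystander, to be left alone: long lidded plastic case, 135 x 50 x 30 mm (over twice as long as the parts pack).
- car: Bystander, to be left alone: slot car, 135 x 60 x 39 mm, long axis x.
- spool: Bystander, to be left alone: white wire spool lying on its end on top of the pit box, 48 mm across, 25 mm high.
- jar: Bystander, to be left alone: small paint jar, 36 mm across, 50 mm high.
- driver: Bystander, to be left alone: screwdriver lying on the bench.
- can: Bystander, to be left alone: drinks can, 66 mm across, 115 mm high.
There are look-alikes about, which are no part of the job. What is shaped like the pack but blue, green or purple is not meant.

How it is judged (in metres and radians):
On the way, in this order (a step that is already met when the one before it is completed fails the run):
1. the parts pack lies flat in the drawer, let go (x of pack_center in the frame of drawer_floor between -0.05 and 0.11 m and y of pack_center in the frame of drawer_floor between -0.1 and 0.1 m and z of pack_center in the frame of drawer_floor between 0.004 and 0.03 m and angle between pack_center's own z axis and vertical below 0.25 rad and contact force between pack and the fingers below 0.2 N), for 0.2 s.
2. the drawer is fully shut with the pack in it (x of pack_center in the frame of drawer_floor between -0.05 and 0.11 m and y of pack_center in the frame of drawer_floor between -0.1 and 0.1 m and z of pack_center in the frame of drawer_floor between 0.004 and 0.03 m and angle between pack_center's own z axis and vertical below 0.25 rad and value of joint drawer below 0.005 m), for 0.2 s.
3. the lock plunger is pulled up out of its hole (value of joint drawer below 0.005 m and value of joint plunger above 0.009 m), for 0.1 s.
4. the section is at the next hole with the pin home (value of joint section between 0.036 and 0.044 m and value of joint plunger below 0.003 m and value of joint drawer below 0.005 m), for 0.2 s.
At the end, for the whole second after the job is handed in: The parts pack lies flat (within 0.25 rad) in the drawer, untouched; the drawer is shut within 5 mm; the section stands at the next hole (joint 0.036 to 0.044) and still, the plunger is home within 3 mm, and the fingers still hold the knob (over 1 N) (all of step 1 and all of step 4 and contact force between the fingers and knob above 1 N and velocity of joint section between -0.01 and 0.01 m/s); the arm keeps its last pose, push and grip.
It fails at once if another thing on the bench is pushed over 40 mm away (distance of any of tin, longcase, car, spool, jar, driver, can from where it was at the start of the episode above 0.04 m).
It fails at once if the can, jar, spool or tin is knocked over (angle between any of can, jar, spool, tin's own z axis and vertical above 0.6 rad).
It also fails if it takes over 69 s, if anything falls off the work surface, if the arm or the gripper's body presses on something with over 40 N, if the wrist force passes 120 N, or if a joint passes its speed limit or range.

## Working session

There is one attempt and no reset: what is moved stays moved. The work goes in short steps, each a Python script; the robot and the scene stay as the last script left them, time stands still between calls to the robot, and variables do not carry over. Pictures are saved under pics/ and viewed, about 8 in all and at most 12, crops included, and the job is handed in when it is done.

```bash
mkdir -p pics; ls
cat > h.py <<'E'
import numpy as np, cv2
from rig import robot
def cam(name):
    ci=robot.camera_info(name)
    if name=="wrist":
        p=robot.read_position();R=robot.read_tcp_rot();T=np.eye(4);T[:3,:3]=R;T[:3,3]=p
        M=T@np.array(ci["T_tool_cam"])
    else: M=np.linalg.inv(np.array(ci["view"]))
    im,d=robot.grab_frame(name)
    return im,d,ci,M
def cloud(d,ci,M):
    h,w=d.shape;f=h/2/np.tan(np.radians(ci["vfov"])/2)
    v,u=np.mgrid[:h,:w]
    x=(u-ci["cx"])/f;y=(v-ci["cy"])/f
    a,b=x.copy(),y.copy()
    for _ in range(8):
        s=1+ci["k1"]*(a*a+b*b);a=x/s;b=y/s
    P=np.stack([a*d,b*d,d],-1)@M[:3,:3].T+M[:3,3]
    P[d<=0]=np.nan
    return P
def save(n,im): cv2.imwrite(f"pics/{n}.png",cv2.cvtColor(im,cv2.COLOR_RGB2BGR))
E
python3 - <<'E'
from h import *
for n in("top","side"):
    im,d,ci,M=cam(n);save(n,im);np.savez(n,im=im,P=cloud(d,ci,M))
    print(n,M.round(3).tolist(),{k:v for k,v in ci.items() if k!="view"})
print(robot.read_t(),robot.read_tcp_rot())
a=cv2.imread("pics/top.png");b=cv2.imread("pics/side.png")
E
```

```text
pics
top [[-0.004, -0.994, 0.113, 0.402], [-1.0, 0.003, -0.011, 0.002], [0.011, -0.113, -0.994, 1.517], [0.0, 0.0, 0.0, 1.0]] {'vfov': 44.55906945218541, 'cx': 325.38478574431997, 'cy': 204.32801246321424, 'k1': -0.009395840165501254}
side [[-0.862, -0.277, 0.425, -0.085], [-0.507, 0.459, -0.73, 1.031], [0.007, -0.844, -0.536, 0.921], [0.0, 0.0, 0.0, 1.0]] {'vfov': 46.52520990604735, 'cx': 317.72696862220283, 'cy': 197.65350668297322, 'k1': 0.03974169730928076}
0.1 [[-9.20794148e-01 -3.90048234e-01 -7.16282595e-04]
 [-3.90048862e-01  9.20793245e-01  1.29799060e-03]
 [ 1.53269235e-04  1.47456736e-03 -9.99998901e-01]]
```

View pics/top.png

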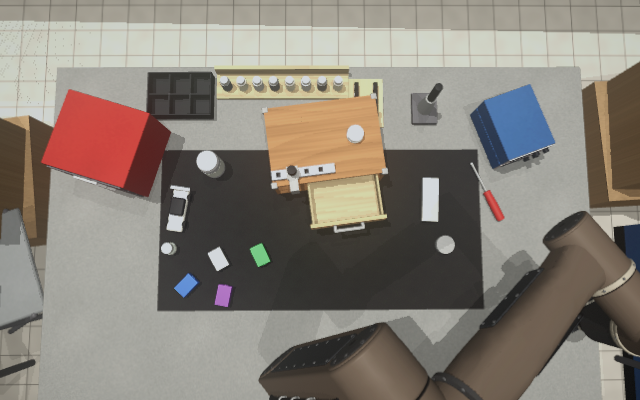

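View pics/side.png

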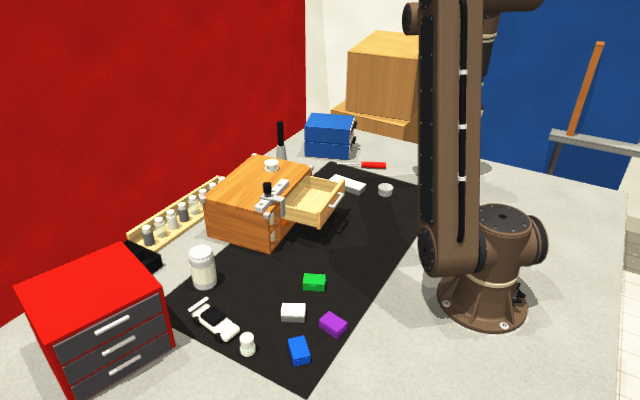

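Candidates in the top view are white (218,259), green (260,255), blue (186,285), purple (223,295), and the long white case (430,199), which is a bystander. I choose the white one at (218,259). The box is at about (325,140), the drawer at (346,200), its handle at (349,228) and the knob at (292,171).

Run:
```python
from h import *
z=np.load("top.npz");im,P=z["im"],z["P"]
def rect(mask,n):
    q=P[mask][:,:2];q=q[np.isfinite(q).all(1)]
    r=cv2.minAreaRect((q*1000).astype(np.float32));print(n,len(q),np.round(r[0],1),np.round(r[1],1),round(r[2],1),"z",np.nanmedian(P[mask][:,2]).round(4))
    print(cv2.boxPoints(r).round(0).tolist())
v,u=np.mgrid[:400,:640]
def win(u0,u1,v0,v1): return (u>=u0)&(u<u1)&(v>=v0)&(v<v1)
Z=P[...,2]
rect(win(203,236,243,276)&(Z>.018)&(im.min(2)>120),"pack")
m=(win(255,395,85,200)&(Z>.140)&(Z<.158));rect(m,"boxtop")
rect(win(295,395,180,230)&(Z>.125)&(Z<.143),"drawer rim")
rect(win(325,375,220,240)&(Z>.105)&(Z<.125),"handle")
m=win(280,305,160,185)&(Z>.195);rect(m,"knob")
m=win(265,345,155,195)&(Z>.158)&(Z<.169);rect(m,"rail")
m=win(265,345,155,195)&(Z>.169)&(Z<.19);rect(m,"section")
a=cv2.resize(im[120:300,170:400],None,fx=3.4,fy=3.3,interpolation=cv2.INTER_CUBIC);save("crop",a)
```

```text
pack 288 [407.8 312. ] [62.8 43.3] 28.4 z 0.0273
[[370.0, 316.0], [390.0, 278.0], [446.0, 308.0], [425.0, 346.0]]
boxtop 8153 [734.5 -11.7] [256.9 334.4] 7.4 z 0.1502
[[586.0, 138.0], [629.0, -194.0], [883.0, -161.0], [840.0, 171.0]]
drawer rim 387 [556.9 -56.6] [261.6 134.5] 88.0 z 0.1361
[[485.0, -185.0], [619.0, -190.0], [629.0, 72.0], [494.0, 77.0]]
handle 133 [497.2 -89.6] [ 21.5 130.1] 7.2 z 0.1207
[[478.0, -26.0], [495.0, -155.0], [516.0, -153.0], [500.0, -24.0]]
knob 79 [645.4  78.9] [23.4 24.6] 31.3 z 0.2137
[[629.0, 83.0], [642.0, 62.0], [662.0, 74.0], [649.0, 96.0]]
rail 419 [635.8  46.5] [ 70.7 179.9] 11.3 z 0.1655
[[584.0, 128.0], [619.0, -49.0], [688.0, -35.0], [653.0, 142.0]]
section 205 [631.2  48.7] [ 68.4 176.1] 5.2 z 0.1722
[[589.0, 133.0], [605.0, -42.0], [673.0, -36.0], [657.0, 139.0]]
```

View pics/crop.png

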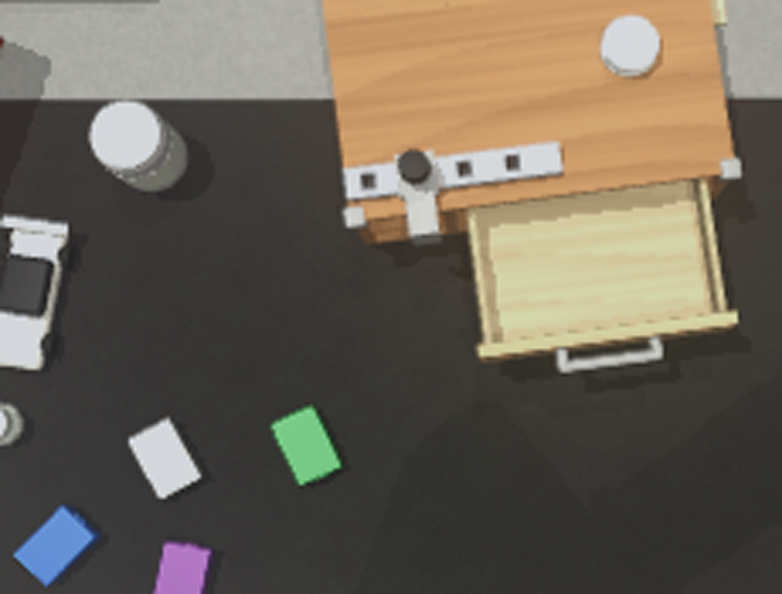

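The crop confirms the white pack. The box is yawed about +7.4°, with the rail holes in line with it. Next I take one wrist look over the drawer and lock, then pick.

```bash
cat >> h.py <<'E'
def down(deg):
    a=np.radians(deg);c,s=np.cos(a),np.sin(a)
    return np.array([[-s,-0+c*0+c*0,0],[c,s,0],[0,0,-1.]]) if 0 else np.array([[s,c,0],[-c,s,0],[0,0,-1.]])
E
python3 - <<'E'
from h import *
R=down(97.4);print(np.linalg.det(R),R.round(2).tolist())
ci=robot.camera_info("wrist");print(np.array(ci["T_tool_cam"]).round(3).tolist())
# sign check vs current tool x
print(robot.read_tcp_rot()[:,0])
for z in(.5,.45,.4):
    q=robot.ik([.52,-.01,z],R if True else 0)
    print(z,q)
    if q is not None: break
robot.goto([.40,-.01,z],R) if robot.ik([.40,-.01,z],R) is not None else robot.goto([.52,-.01,z],R)
print(robot.read_t(),robot.read_qpos(),robot.read_position())
im,d,ci,M=cam("wrist");save("w1",im);np.savez("w1",im=im,P=cloud(d,ci,M))
E
```

```text
-1.0 [[0.99, -0.13, 0.0], [0.13, 0.99, 0.0], [0.0, 0.0, -1.0]]
[[-0.001, -0.958, -0.286, 0.077], [1.0, -0.001, 0.0, -0.001], [-0.0, -0.286, 0.958, -0.182], [0.0, 0.0, 0.0, 1.0]]
[-9.20794148e-01 -3.90048862e-01  1.53269235e-04]Traceback (most recent call last):
  File "<stdin>", line 7, in <module>
  File "scipy/spatial/transform/_rotation.pyx", line 1143, in scipy.spatial.transform._rotation.Rotation.from_matrix
ValueError: Non-positive determinant (left-handed or null coordinate frame) in rotation matrix 0: [[ 0.99167116 -0.1287956   0.        ]
 [ 0.1287956   0.99167116  0.        ]
 [ 0.          0.         -1.        ]].
```

```bash
cat >> h.py <<'E'
def down(deg):
    a=np.radians(deg);c,s=np.cos(a),np.sin(a)
    return np.array([[-s,c,0],[c,s,0],[0,0,-1.]])
E
python3 - <<'E'
from h import *
R=down(97.4)
for z in(.5,.45,.4,.35):
    q=robot.ik([.50,-.01,z],R)
    if q is not None: break
print(z,q)
robot.goto([.50,-.01,z],R)
print(robot.read_t(),robot.read_position())
im,d,ci,M=cam("wrist");save("w1",im);np.savez("w1",im=im,P=cloud(d,ci,M))
E
```

```text
0.5 [  21.40633282    0.88009916   13.37637328    0.         -102.49627412
 -104.00633282]
2.65 [ 0.50009197 -0.01039253  0.49957543]
```

View pics/w1.png

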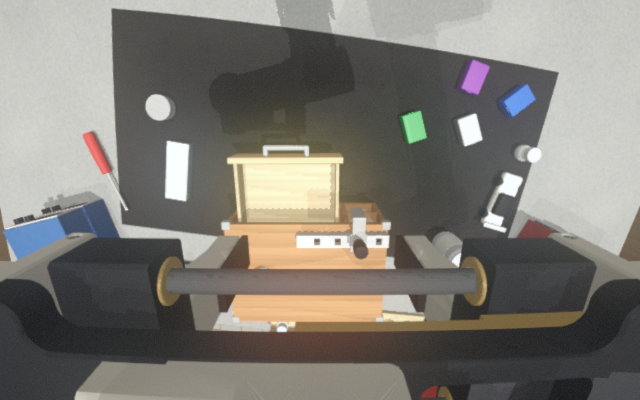

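The wrist view looks down with image-down = away from the robot. Handle at (286,149), drawer front at (285,158), knob at (360,248), rail holes at (337,241), (317,241) and (380,241).

Run:
```python
from h import *
z=np.load("w1.npz");im,P=z["im"],z["P"];Z=P[...,2]
v,u=np.mgrid[:400,:640]
def win(u0,u1,v0,v1): return (u>=u0)&(u<u1)&(v>=v0)&(v<v1)
def rect(mask,n):
    q=P[mask];q=q[np.isfinite(q).all(1)]
    r=cv2.minAreaRect((q[:,:2]*1000).astype(np.float32));print(n,len(q),np.round(r[0],1),np.round(r[1],1),round(r[2],1),"z",np.median(q[:,2]).round(4))
    print("   ",cv2.boxPoints(r).round(0).tolist())
rect(win(220,350,150,168)&(abs(Z-.137)<.006),"drawerfront top")
rect(win(255,320,143,156)&(abs(Z-.123)<.007)&(im.min(2)>120),"handle")
rect(win(232,365,222,262)&(abs(Z-.150)<.004),"box top near front")
rect(win(215,400,215,325)&(abs(Z-.150)<.004),"box top all")
rect(win(290,400,232,250)&(abs(Z-.166)<.003)&(im.min(2)>120),"rail top")
rect(win(345,375,235,265)&(Z>.206)&(im.max(2)<100),"knob top")
rect(win(345,375,205,260)&(abs(Z-.1725)<.003)&(im.min(2)>90),"section top")
rect(win(450,490,105,150)&(Z>.022)&(im.min(2)>120),"pack")
# holes: dark within rail
g=cv2.cvtColor(im,cv2.COLOR_RGB2GRAY)
m=(win(300,390,235,247)&(g<90)).astype(np.uint8)
n,l,s,c=cv2.connectedComponentsWithStats(m)
for i in range(1,n):
    if s[i,4]>8:
        a,b=c[i].round().astype(int);nb=P[b-7:b+8,a-7:a+8].reshape(-1,3)
        nb=nb[abs(nb[:,2]-.166)<.003];print("hole",c[i],s[i,4],nb.mean(0) if len(nb) else None)
```

```text
drawerfront top 794 [512.1 -78.6] [ 12.1 218.1] 7.2 z 0.138
    [[492.0, 29.0], [520.0, -188.0], [532.0, -186.0], [504.0, 30.0]]
handle 289 [495.4 -82.6] [19.4 89. ] 7.2 z 0.1235
    [[480.0, -40.0], [491.0, -128.0], [511.0, -126.0], [499.0, -37.0]]
box top near front 3418 [671.9 -35.1] [ 83.4 265.2] 7.2 z 0.1516
    [[614.0, 91.0], [647.0, -172.0], [730.0, -161.0], [697.0, 102.0]]
box top all 8946 [743.4 -11.3] [239.3 333.3] 7.4 z 0.1516
    [[603.0, 139.0], [646.0, -192.0], [883.0, -161.0], [841.0, 169.0]]
rail top 859 [647.4  48.7] [ 31.4 179.7] 7.3 z 0.1674
    [[620.0, 136.0], [643.0, -42.0], [674.0, -38.0], [652.0, 140.0]]
knob top 19 [636.4  73.6] [ 4.8 18.7] 25.8 z 0.2105
    [[630.0, 81.0], [638.0, 64.0], [643.0, 66.0], [635.0, 83.0]]
section top 348 [629.2  75.6] [70. 31.] 8.9 z 0.174
    [[592.0, 86.0], [597.0, 55.0], [666.0, 66.0], [661.0, 96.0]]
pack 538 [408.6 311.6] [62.7 42.2] 29.0 z 0.0297
    [[371.0, 315.0], [391.0, 278.0], [446.0, 308.0], [426.0, 345.0]]
hole [358.92727273 243.87272727] 55 None
```

```bash
cat >> h.py <<'E'
YAW=7.3
_a=np.radians(YAW);EX=np.array([np.cos(_a),np.sin(_a)]);EY=np.array([-np.sin(_a),np.cos(_a)])
O=.620*EX-.143*EY
def B(x,y,z): return np.r_[O+x*EX+y*EY,z]
E
python3 - <<'E'
from h import *
R=down(118.7);pk=[.408,.312]
robot.move_gripper(.8)
robot.goto([*pk,.12],R);robot.servo_line([*pk,.007],speed=.12)
robot.move_gripper(0);print(robot.read_t(),"w",robot.read_grip_width(),robot.read_position(),robot.read_force())
robot.servo_line([*pk,.26],speed=.25)
R=down(90+YAW)
robot.goto(B(-.058,-.015,.26),R)
print(robot.read_t(),"w",robot.read_grip_width(),robot.read_position(),B(-.058,-.015,.26))
im,d,ci,M=cam("wrist");save("w2",im)
E
```

```text
7.4083 w 0.008437174426276636 [0.40801005 0.31203778 0.00700724] [0.21657429 0.10390821 0.68085352]
10.1583 w 0.00716342468233376 [ 0.57753768 -0.08449617  0.25994089] [ 0.57752088 -0.08530901  0.26      ]
```

View pics/w2.png

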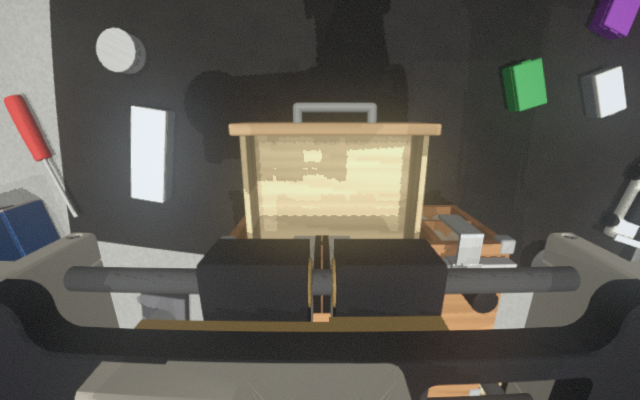

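The pack was not gripped: the fingers shut to 0 and the white pack is still on the bench at (605,92). I'll see where it lies now.

Run:
```python
from h import *
im,d,ci,M=cam("top");P=cloud(d,ci,M);Z=P[...,2];save("t2",im)
v,u=np.mgrid[:400,:640]
m=(u>195)&(u<245)&(v>235)&(v<282)&(Z>.018)&(im.min(2)>120)
q=P[m];r=cv2.minAreaRect((q[:,:2]*1000).astype(np.float32));print(r,len(q),np.median(q[:,2]),cv2.boxPoints(r).round())
im,d,ci,M=cam("wrist");P=cloud(d,ci,M);Z=P[...,2]
m=(u>575)&(v>60)&(v<125)&(Z>.018)&(im.min(2)>120)
q=P[m];r=cv2.minAreaRect((q[:,:2]*1000).astype(np.float32));print(r,len(q),np.median(q[:,2]),cv2.boxPoints(r).round())
print(robot.read_t(),robot.read_grip_width())
```

```text
((407.880859375, 311.72039794921875), (62.996212005615234, 42.427242279052734), 29.845380783081055) 289 0.027822295412944786 [[370. 314.]
 [391. 278.]
 [446. 309.]
 [425. 346.]]
((408.59869384765625, 310.6890563964844), (65.00586700439453, 44.60141372680664), 30.144418716430664) 1209 0.029612830337270468 [[369. 314.]
 [392. 275.]
 [448. 308.]
 [426. 346.]]
10.3083 0.0017064174350709083
```

Run:
```python
from h import *
R=down(119.5);pk=[.408,.3115]
r=robot.move_gripper(.8);print(r,robot.read_grip_width(),robot.read_t())
robot.goto([*pk,.12],R);robot.servo_line([*pk,.007],speed=.15)
print(robot.read_position(),robot.read_tcp_rot().round(3).tolist(),robot.read_grip_width(),robot.read_t())
im,d,ci,M=cam("wrist");save("w3",im)
P=cloud(d,ci,M);np.savez("w3",P=P)
```

```text
False 0.7990867521430135 11.5333
[0.40853162 0.31181967 0.00761609] [[-0.87, -0.492, 0.001], [-0.492, 0.87, 0.001], [-0.001, 0.0, -1.0]] 0.7987860810313514 14.0917
```

View pics/w3.png

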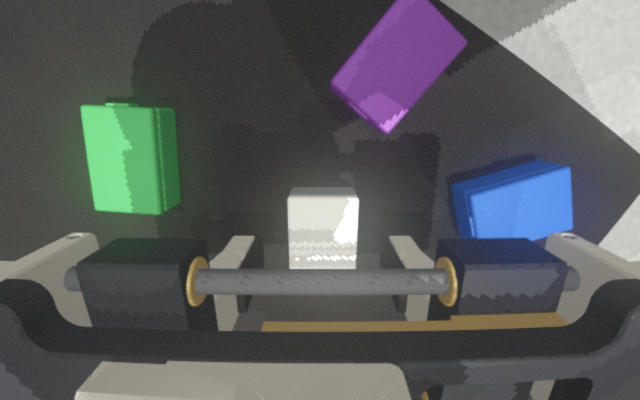

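The white pack sits centred between the open fingers (pack at 289–357, fingers at about 235 and 405). I'll close step by step.

Run:
```python
from h import *
for o in(.5,.4,0):
    r=robot.move_gripper(o);print(o,r,robot.read_grip_width(),robot.read_force().round(2),robot.read_t())
    if o==.4:
        robot.dwell(.1);print(robot.read_grip_width())
im,d,ci,M=cam("wrist");save("w4",im)
```

```text
0.5 False 0.4990949811731349 [ 0.57 -0.77 -0.21] 14.825
0.4 False 0.3992348786798445 [-0.56 -0.66 -0.01] 15.2667
0.399037601167502
0 False 0.005557546181761193 [-0.65  0.53 -0.6 ] 16.1333
```

View pics/w4.png

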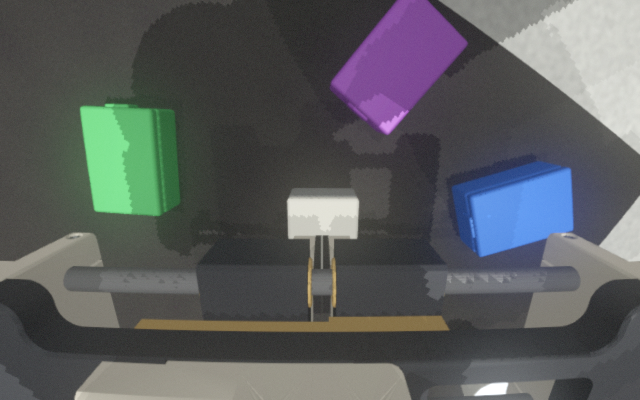

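Run:
```python
from h import *
ci=robot.camera_info("wrist");print(ci["vfov"],ci["cx"],ci["cy"],ci["k1"])
im,d,ci,M=cam("wrist")
P=cloud(d,ci,np.array(ci["T_tool_cam"]))
for v in range(200,320,8):
    print(v,[(u,P[v,u].round(4).tolist(),round(float(d[v,u]),3)) for u in (300,313,331,345)])
print(robot.read_t(),robot.read_position())
```

```text
69.35017392222136 321.4315424022985 201.5959344709051 -0.053479102235926355
200 [(300, [0.0304, -0.0133, -0.0215], 0.167), (313, [0.0306, -0.0058, -0.0224], 0.167), (331, [0.0304, 0.0046, -0.0216], 0.167), (345, [0.0309, 0.0126, -0.0233], 0.166)]
208 [(300, [0.026, -0.0133, -0.023], 0.167), (313, [0.026, -0.0058, -0.023], 0.167), (331, [0.0261, 0.0046, -0.0235], 0.167), (345, [0.0257, 0.0128, -0.0222], 0.168)]
216 [(300, [0.0209, -0.0135, -0.0226], 0.169), (313, [0.0209, -0.0058, -0.0226], 0.169), (331, [0.0208, 0.0047, -0.0224], 0.169), (345, [0.0209, 0.0129, -0.0225], 0.169)]
224 [(300, [0.0159, -0.0136, -0.0224], 0.171), (313, [0.0162, -0.0059, -0.0234], 0.17), (331, [0.0162, 0.0047, -0.0234], 0.17), (345, [0.016, 0.013, -0.0227], 0.17)]
232 [(300, [0.0105, -0.0137, -0.0218], 0.173), (313, [0.0109, -0.0059, -0.0227], 0.172), (331, [0.0115, 0.0047, -0.0242], 0.17), (345, [0.0111, 0.0131, -0.0232], 0.171)]
240 [(300, [0.0379, -0.008, -0.0945], 0.095), (313, [0.0113, -0.0056, -0.0352], 0.16), (331, [0.0109, 0.0044, -0.0343], 0.161), (345, [0.0386, 0.0067, -0.0959], 0.094)]
248 [(300,
[... 862 characters left out ...]
.0068, -0.1133], 0.079), (313, [0.0278, -0.0035, -0.1069], 0.086), (331, [0.0288, 0.0019, -0.1084], 0.085), (345, [0.0325, 0.0055, -0.1141], 0.078)]
296 [(300, [0.0294, -0.0069, -0.1133], 0.08), (313, [0.0002, -0.0047, -0.0712], 0.128), (331, [0.0045, 0.0031, -0.0774], 0.121), (345, [0.0301, 0.0055, -0.1142], 0.079)]
304 [(300, [0.0273, -0.0069, -0.1139], 0.08), (313, [-0.0041, -0.0047, -0.0712], 0.13), (331, [0.0016, 0.0031, -0.0789], 0.121), (345, [0.0265, 0.0057, -0.113], 0.081)]
312 [(300, [0.0245, -0.007, -0.1138], 0.081), (313, [-0.0096, -0.0048, -0.0696], 0.133), (331, [-0.0024, 0.0031, -0.079], 0.122), (345, [0.0249, 0.0057, -0.1143], 0.08)]
16.2333 [0.40800343 0.31148699 0.00700056]
```

Run:
```python
from h import *
robot.servo_line([.408,.3115,.10],speed=.3)
im,d,ci,M=cam("wrist")
P=cloud(d,ci,np.array(ci["T_tool_cam"]))
for v in range(212,262,3):
    print(v,[P[v,u].round(4).tolist() for u in (313,317,322,326,331)])
print(robot.read_t(),robot.read_position())
save("w5",cv2.resize(im[180:330,220:420],None,fx=3.5,fy=3.5,interpolation=cv2.INTER_CUBIC))
```

```text
212 [[-0.0085, -0.0087, 0.0719], [-0.0085, -0.005, 0.0719], [-0.0082, -0.0004, 0.0708], [-0.0089, 0.0033, 0.0729], [-0.0087, 0.008, 0.0723]]
215 [[-0.0112, -0.0087, 0.0711], [-0.0112, -0.005, 0.0711], [-0.0115, -0.0004, 0.0721], [-0.0116, 0.0033, 0.0722], [-0.0113, 0.008, 0.0713]]
218 [[-0.0143, -0.0088, 0.0717], [-0.0142, -0.005, 0.0713], [-0.0147, -0.0004, 0.0725], [-0.0141, 0.0033, 0.071], [-0.014, 0.008, 0.0706]]
221 [[-0.0173, -0.0088, 0.0717], [-0.0172, -0.0051, 0.0713], [-0.0174, -0.0004, 0.0717], [-0.0174, 0.0034, 0.0717], [-0.0178, 0.0081, 0.0728]]
224 [[-0.0201, -0.0088, 0.071], [-0.0204, -0.0051, 0.0717], [-0.0202, -0.0004, 0.0713], [-0.0204, 0.0034, 0.0719], [-0.0202, 0.008, 0.0713]]
227 [[-0.0237, -0.0089, 0.0725], [-0.0234, -0.0051, 0.0718], [-0.0234, -0.0004, 0.0717], [-0.0235, 0.0034, 0.0721], [-0.0235, 0.0081, 0.072]]
230 [[-0.0265, -0.0089, 0.072], [-0.0262, -0.0051, 0.0711], [-0.0263, -0.0004, 0.0714], [-0.0268, 0.0034, 0.0726], [-0.0263, 0.0081, 0.0715]]
233 [[-0.041, -0.0098, 0.0992], [-0.0307, -0.0052, 0.0747], [-0.0305, -0.0004, 0.0742], [-0.0304, 0.0034, 0.073
[... 643 characters left out ...]
3, -0.0421], [-0.0584, -0.0003, 0.0993], [0.0103, 0.0015, -0.0431], [0.0103, 0.0041, -0.0433]]
251 [[0.0086, -0.0054, -0.0434], [0.0099, -0.0032, -0.046], [-0.062, -0.0003, 0.0995], [0.01, 0.0014, -0.0462], [0.0088, 0.0041, -0.0438]]
254 [[0.0062, -0.0054, -0.042], [0.0092, -0.0032, -0.048], [-0.0662, -0.0003, 0.1008], [0.01, 0.0014, -0.0495], [0.0069, 0.0042, -0.0434]]
257 [[0.0049, -0.0054, -0.0429], [0.0099, -0.0031, -0.0525], [-0.0691, -0.0003, 0.0993], [0.0098, 0.0014, -0.0524], [0.0114, 0.0037, -0.0555]]
260 [[0.0109, -0.005, -0.0577], [0.0103, -0.0031, -0.0565], [-0.0735, -0.0003, 0.1008], [0.0093, 0.0013, -0.0546], [0.0115, 0.0036, -0.0588]]
16.7417 [0.40777482 0.311403   0.10017599]
```

View pics/w5.png

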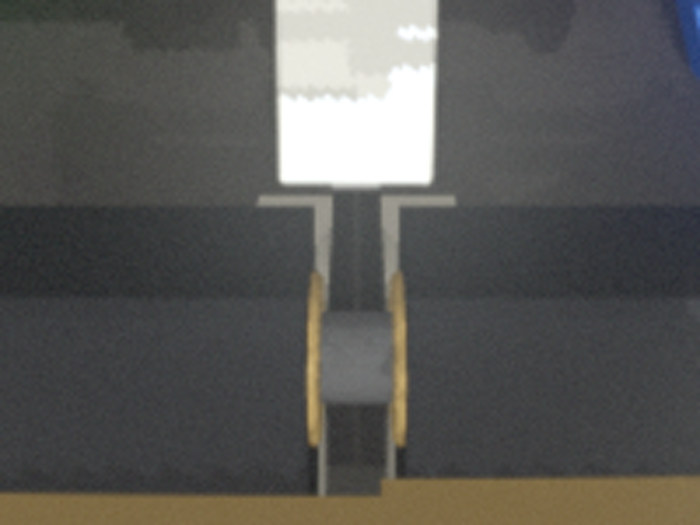

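The depth shows the real fingertips end about 25 mm short of the reported TCP (tool z ≈ -0.025). The fingers therefore closed just above the pack. I'll correct every height by 25 mm and retry.

```bash
cat >> h.py <<'E'
D=.025
E
python3 - <<'E'
from h import *
pk=[.408,.3115]
robot.move_gripper(.8)
robot.servo_line([*pk,.03],speed=.3)
robot.servo_line([*pk,.006-D],speed=.1);print(robot.read_force())
r=robot.move_gripper(0);print(r,robot.read_t(),"w",robot.read_grip_width(),robot.read_position())
if robot.read_grip_width()>.3:
    robot.servo_line([*pk,.235],speed=.3)
    R=down(90+YAW)
    robot.goto(B(-.058,-.015,.235),R)
    robot.servo_line(B(-.058,-.015,.13),speed=.25)
    print(robot.read_t(),"w",robot.read_grip_width(),robot.read_position(),robot.read_force())
    im,d,ci,M=cam("wrist");save("w6",im)
E
```

```text
[ 0.15958987 -1.37594035  0.07970796]
False 19.5667 w 0.47781862006855347 [ 0.40806748  0.3116497  -0.01875079]
22.725 w 0.47423399130558674 [ 0.57833822 -0.08473761  0.13097801] [ 1.21998667  0.30204908 -0.05555821]
```

View pics/w6.png

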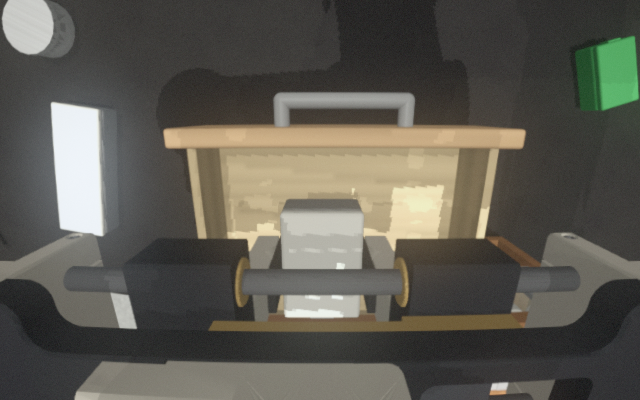

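The pack is held (42 mm) over the drawer at (322,250). Lower it, release and check.

Run:
```python
from h import *
p=lambda z:B(-.058,-.015,z-D)
robot.servo_line(p(.0855),speed=.1);print(robot.read_force().round(1))
robot.move_gripper(.75)
robot.servo_line(p(.19),speed=.25)
robot.goto(B(-.20,0,.19-D),down(90+YAW))
print(robot.read_t(),robot.read_grip_width())
im,d,ci,M=cam("wrist")
im2,d2,ci2,M2=cam("top");P=cloud(d2,ci2,M2)
save("t3",np.hstack([cv2.resize(im,(480,300)),cv2.resize(im2[150:250,270:400],(390,300))[:,:310]]))
q=P.reshape(-1,3);q=q[np.isfinite(q).all(1)];L=(q[:,:2]-O)@np.c_[EX,EY]
m=(L[:,0]>-.105)&(L[:,0]<-.01)&(abs(L[:,1])<.085)&(q[:,2]>.095)&(q[:,2]<.115)
print("pack",m.sum(),L[m].min(0),L[m].max(0),np.median(q[m,2]) if m.any() else 0)
```

```text
[ 0.1 -0.2  0.3]
25.4583 0.7515553191072727
pack 306 [-0.08888591 -0.03570154] [-0.0255479   0.00603978] 0.10579674548620288
```

View pics/t3.png

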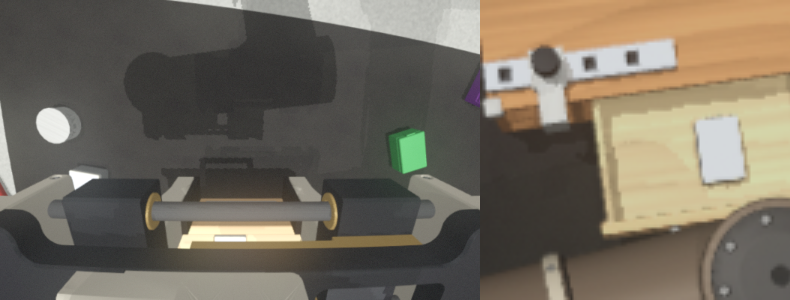

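The pack lies flat in the drawer (box x -89…-26 mm, top at 106 mm). Now I push the drawer shut.

Run:
```python
from h import *
robot.move_gripper(0)
z=.103-D
robot.servo_line(B(-.20,0,z),speed=.25)
robot.servo_line(B(-.07,0,z),speed=.09)
print(robot.read_t(),(robot.read_force()[:2]@np.c_[EX,EY]).round(1))
x=-.07
while x<-.036:
    x+=.004;robot.servo_line(B(x,0,z),speed=.04)
    f=robot.read_force()[:2]@EX;print(round(x,3),f.round(1),((robot.read_position()[:2]-O)@EX).round(4))
    if f<-12: break
print(robot.read_t())
```

```text
28.8 [-0.5  0.2]
-0.066 0.2 -0.0656
-0.062 0.1 -0.0615
-0.058 0.7 -0.0575
-0.054 0.0 -0.0536
-0.05 0.2 -0.0496
-0.046 0.2 -0.0456
-0.042 -4.7 -0.0429
-0.038 -16.7 -0.0429
30.8
```

The drawer stopped hard at -42.9 mm against a predicted -42.5 mm when shut. Retreat, check the shut drawer in the point cloud, then go to the knob.

Run:
```python
from h import *
R=down(90+YAW);K=(.030,.139)
robot.servo_line(B(-.10,0,.103-D),speed=.2)
robot.servo_line(B(-.10,0,.27-D),speed=.3)
robot.move_gripper(.6)
robot.goto(B(*K,.27-D),R)
for n in("top","wrist"):
    im,d,ci,M=cam(n);q=cloud(d,ci,M).reshape(-1,3);q=q[np.isfinite(q).all(1)];L=(q[:,:2]-O)@np.c_[EX,EY]
    m=(abs(L[:,1])<.10)&(L[:,0]<.0)&(L[:,0]>-.16)&(abs(q[:,2]-.137)<.004);print(n,"front top x",m.sum(),np.percentile(L[m,0],[5,50,95]) if m.any() else 0)
    m=(abs(L[:,1])<.05)&(L[:,0]<-.015)&(L[:,0]>-.16)&(abs(q[:,2]-.121)<.007);print("handle x",m.sum(),np.percentile(L[m,0],[5,50,95]) if m.any() else 0)
robot.servo_line(B(*K,.187-D),speed=.12)
print(robot.read_t(),robot.read_force().round(2),robot.read_position(),B(*K,.187-D))
robot.move_gripper(0)
print("w",robot.read_grip_width(),robot.read_force().round(2),robot.read_position(),robot.read_t())
im,d,ci,M=cam("wrist");save("w7",im)
```

```text
top front top x 219 [-0.01061244 -0.00563949 -0.00071364]
handle x 121 [-0.03095871 -0.02599165 -0.01672126]
wrist front top x 2096 [-0.01053763 -0.00573881 -0.00064913]
handle x 904 [-0.03105168 -0.02621902 -0.01731173]
34.7 [-0.77 -0.42  0.95] [0.64578514 0.07856509 0.16293425] [0.64523965 0.07862442 0.162     ]
w 0.2844297213501109 [-0.51  0.96  1.87] [0.64536982 0.0787249  0.16230813] 35.2667
```

View pics/w7.png

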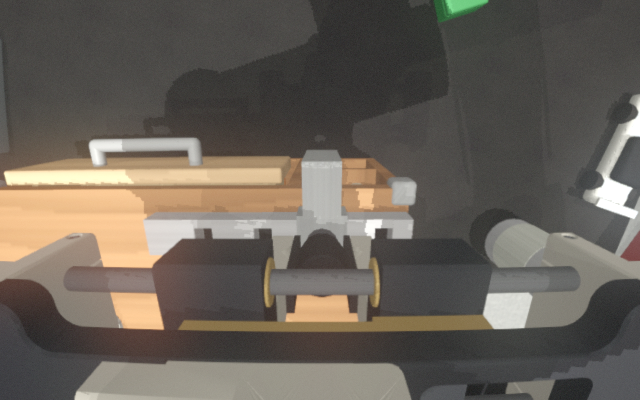

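The drawer is shut: its front centre is at -5.7 mm, and -6 is ideal. The knob at (322,260) is between the fingers (25 mm). Lift and slide.

Run:
```python
from h import *
K=(.030,.139);z0=.187-D
def st(n): 
    L=(robot.read_position()[:2]-O)@np.c_[EX,EY];f=robot.read_force()
    print(n,L.round(4),"z",robot.read_position()[2].round(4),"F",(f[:2]@np.c_[EX,EY]).round(1),f[2].round(1),"w",robot.read_grip_width().__round__(3),"t",robot.read_t())
for dz in(.005,.010,.0145): robot.servo_line(B(*K,z0+dz),speed=.04);st(dz)
robot.dwell(.15)
for dy in(.01,.025,.040): robot.servo_line(B(K[0],K[1]-dy,z0+.0145),speed=.05);st(dy)
for dz in(.011,.007,.003,0): robot.servo_line(B(K[0],K[1]-.04,z0+dz),speed=.03);st(dz)
```

```text
0.005 [0.03   0.1391] z 0.1667 F [2.1 0.9] -5.4 w 0.289 t 35.5917
0.01 [0.03   0.1391] z 0.1719 F [2.9 1.6] -6.4 w 0.287 t 35.8667
0.0145 [0.03   0.1391] z 0.1765 F [3.6 0.3] -5.9 w 0.286 t 36.1333
0.01 [0.03   0.1283] z 0.1764 F [ 4.  -1.5] -7.9 w 0.287 t 36.6333
0.025 [0.03   0.1132] z 0.1765 F [ 4.1 -1.2] -8.1 w 0.289 t 37.0833
0.04 [0.03   0.0982] z 0.1765 F [ 3.6 -0.6] -8.0 w 0.291 t 37.5333
0.011 [0.03   0.0989] z 0.1729 F [ 3.8 -1.3] -5.8 w 0.29 t 37.8
0.007 [0.0301 0.0991] z 0.1689 F [ 4.1 -1.4] -4.5 w 0.285 t 38.0833
0.003 [0.03   0.0991] z 0.1649 F [ 3.  -1.2] -3.8 w 0.286 t 38.3667
0 [0.0301 0.099 ] z 0.1623 F [2.  0.1] 0.1 w 0.285 t 38.6167
```

Run:
```python
from h import *
K=(.030,.099);z0=.187-D
for dz in(-.0008,-.0016):
    robot.servo_line(B(*K,z0+dz),speed=.02);robot.dwell(.2)
    print(dz,robot.read_position().round(4),robot.read_force().round(1),robot.read_grip_width())
im,d,ci,M=cam("wrist");save("w8",im);P=cloud(d,ci,M);q=P.reshape(-1,3);q=q[np.isfinite(q).all(1)];L=(q[:,:2]-O)@np.c_[EX,EY]
m=(abs(L[:,1])<.10)&(L[:,0]<0)&(L[:,0]>-.15)&(abs(q[:,2]-.137)<.004);print("front",np.percentile(L[m,0],[5,50,95]))
m=(L[:,0]<-.016)&(L[:,0]>-.026)&(abs(L[:,1]-.1)<.05)&(abs(q[:,2]-.172)<.006);print("plate y,z",np.percentile(L[m,1],[3,50,97]),np.median(q[m,2]))
print(robot.read_t())
```

```text
-0.0008 [0.6506 0.039  0.1622] [-0.9  0.   5.9] 0.2865945834558766
-0.0016 [0.6507 0.0389 0.1621] [-2.9  0.6  9.2] 0.2868808175241362
front [-0.01065493 -0.00592357 -0.0006262 ]
plate y,z [0.08707911 0.09779304 0.10909721] 0.17380393684014886
39.5667
```

View pics/w8.png

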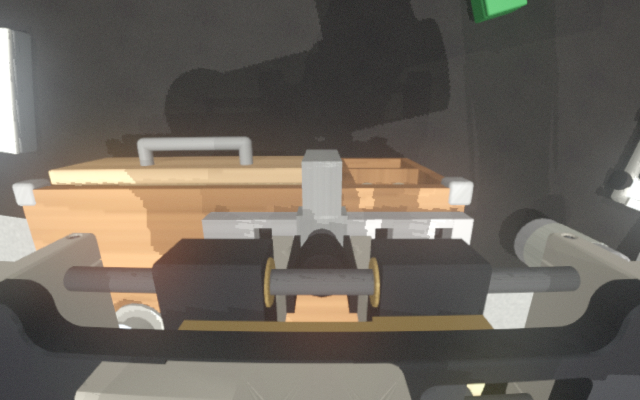

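The plate at (322,180) now covers the edge of the drawer front. The knob rests on a firm stop at the same height as when it was first gripped, so the pin is home.

```bash
python3 -c "
from rig import robot
print(robot.read_force(),robot.read_grip_width());robot.job_done()"
```

```text
[-2.42683933 -0.05633547  9.33860932] 0.28566057347215773
the job is handed in; nothing more can be done
```

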